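Oil the bearing bracket and thread the pump shaft through both bushings

ROBOT

A 7-joint arm with a two-finger parallel gripper is mounted at the origin on the work surface. World frame = base frame: x ahead of the robot, y to its left, z up, the work surface at z = 0. Lengths are in m, angles in degrees, forces in N, time in s.
With the tool pointing down it reaches from about 0.4 to 0.925 m from the base axis. Payload 4.1 kg.
Tool frame: the origin (TCP) lies at the very end of the fingers, on their centre line; the grasp point (between the pads) lies 19 mm behind it; z points along the fingers, y is the direction in which the jaws open and shut (so a half turn about z gives the same grasp; the last joint's range is limited). The gripper opens to 85 mm and grips with 20 to 120 N. Pads are 22 mm wide; open, the fingers measure 114 mm over their backs; the gripper's body (76 mm by 85 mm) begins 54 mm behind the grasp point. The pads swing forward as they close: fully open they stand 13 mm farther back than shut.
Start: joints at [60.332, 22.827, 2.584, 88.041, -1.071, 69.15, -2.905], TCP at [0.264, -0.594, 0.231] pointing down, gripper open.
Joint ranges: [-161.44, 161.44], [-28.35, 127.94], [-78.24, 83.42], [0, 140.83], [-78.03, 258.03], [13.02, 114.36], [-168.23, 168.23]. Speed limits (degrees/s): [147.25, 147.25, 180, 180, 180, 180, 180].

INTERFACE

Orientations are given as [roll, pitch, yaw] about the fixed x, y, z axes, in that order (R = Rz(yaw) Ry(pitch) Rx(roll)).
In Python, from bench import get_obs, capture, close_job gives the robot as it stands.
- The arm moves only by the tool apply_moves, never from a script. Its argument "motion" is a list of rows, each an object with "translation": the shift along the tool's x, y, z in m, a list of three; "roll": the turn about the tool's z in rad; "claw": the opening, from 0 (shut) to 1 (fully open). A call has 1 to 10 rows; each row is the pose to reach, as a shift and turn from the pose commanded when the call began, along the tool's axes at that moment; what a row does not reach only later rows make up. A row lasts 1/10 s, in which the tool goes at most 50 mm and 8.59 degrees, less where a joint would pass 70% of its speed; a pose out of reach is approached as far as the arm can. A call with a gripper value outside its range is refused whole. The fingers move at their own pace and stop on an object; "newtons" is the grip in N (left out, the last holds). Time passes only in rows, so rows that repeat a pose let the fingers close. It gives the time, the measured TCP pose, the force and the opening at its end, in the units of the state.
- get_obs(): the state, without advancing time (a new reading comes with each control period).
- capture(name): name is "scene" or "top"; returns a dict with "frame" (400x640x3 uint8, red, green, blue), "depth" (400x640 float32, m along the optical axis (not along the pixel's ray), 0 where there is no reading), "fx", "fy", "cx", "cy" (pixels), "position" and "rotation" of the camera in the world. Camera axes: x right, y down, z forward; pixel columns grow to the right and rows downward; lengths in m; the calibration is good to about 2 mm. A picture is of the moment at which its call begins.
- close_job(): hands the job in, once; it reports no verdict.
The state is a dict: "time_s": time; "joints": joint angles; "qvel": joint speeds; "joint_efforts": joint torques, N m; "tcp_pos": TCP position; "eef_rot": TCP orientation; "ft_force": force on the tool from outside, world axes, zero at the start; "wrist_torque": the same for the moment, N m; "gripper_width": finger opening in m.
Only numpy, scipy, OpenCV 4.12 (cv2) and the standard library are available. Lean on these libraries where they do the work, as an engineer would, in place of code of your own. Each camera call takes 0.05 s, during which the arm holds its last target.

TASK

Press the blue nozzle cap of the lubricator bottle on the red bearing bracket fully down and let it spring back up, to oil the bushings. Then take the long steel shaft out of its stand and lower it from above through the upper bushing and on through the lower one, until its tip shows in the gap under the lower bushing but stays clear of the base plate. Finish while still holding the shaft there, upright, still and not jammed, with the gripper closed on it; leave the other parts where they are.

Things in the scene. Friction and masses are not known exactly. Their poses are not given: they have to be found in the camera images.
- upper_bushing (a point): centre of the top face of the upper bushing of the fixed red bearing bracket (130 mm above the table). The bushing is a vertical through-bore 19 mm wide, 20 mm long (110 to 130 mm above the table), 48 mm across outside, brass-lined. Axes are the bracket's: z up, -y towards the lubricator bottle (its axis is 100 mm away), -x towards the bracket's column (30 mm along x, 56 mm along y, 55 to 85 mm from the bore's axis, 130 mm tall)
- lower_bushing (a point): centre of the underside of the lower bushing of the same bracket, straight below the upper one (50 mm above the table). Same 19 mm bore, 20 mm long (50 to 70 mm above the table). Under it is a 38 mm open gap down to the bracket's base plate, whose top is 12 mm above the table
- cap_top (a point): centre of the top face of the blue round sprung nozzle cap (32 mm across) on the white and yellow lubricator bottle fixed to the bracket; 125 mm above the table when up; moves with the cap
- nozzle_cap (a joint): travel of the nozzle cap in m: 0 up, 0.008 fully down; it springs back by itself; starts to move at about 2 N, fully down at about 7 N
- shaft_center (a point): mid-length of the loose long bright steel shaft, 16 mm diameter, 180 mm long, 0.2 to 0.35 kg, with two dark bands; z points along it, from its tip (tapered end, down) to its top; at the start it stands upright in one of the stand's three sockets, its tip 10 mm and its top 190 mm above the table
- shaft_tip (a point): centre of the flat end of the shaft's tapered lower tip (tapers from 16 to 10 mm over the last 6 mm), 90 mm below shaft_center along the shaft
- stand_top (a point): centre of the top face of the fixed grey stand, 240 x 60 x 55 mm; x along its length. Three sockets 18.5 to 19 mm wide, 45 mm deep, at -80, 0 and +80 mm along x; which one holds the shaft varies
- brass_pin_center (a point): mid-length of a brass pin, 16 mm diameter, 110 mm long, standing in another socket (top 120 mm above the table): leave alone
- dark_pin_center (a point): mid-length of a black pin, 16 mm diameter, 110 mm long, standing in another socket (top 120 mm above the table): leave alone
- impeller_center (a point): centre of a gold-coloured impeller disc lying on the table, 110 mm across, 20 mm high: leave alone
- flange_center (a point): centre of a red ring flange lying on the table, 100 mm across, 12 mm high: leave alone
- bracket: the fixed red bearing bracket with its bottle; origin on the table under the bushings' common axis; base plate from -95 to +50 mm along x and -140 to +50 mm along y; nothing on it is taller than 130 mm
- shaft: the same steel shaft; origin at its tip
Not all that is in view belongs to the job. Of the things like the shaft, leave any that is green or yellow; of the rest the smaller one is meant.

How it is judged:
By the outcome, as a careful person would: the job done as asked, in the order asked, and still so for the second after the job is handed in, while the arm keeps its last pose, push and grip.
It also fails if it takes over 72 s, if anything falls off the work surface, if the arm or the gripper's body presses on something with over 40 N, if the wrist force passes 120 N, or if a joint passes its speed limit or range.

## Working session

There is one attempt and no reset: what is moved stays moved. The work goes in short steps, Python scripts to look and compute and a tool call to move; the robot and the scene stay as the last step left them, time stands still between calls to the robot, and variables do not carry over. Pictures are saved under pics/ and viewed, and the job is handed in when it is done.

Besides the shell and the picture viewer there is one more tool, called after "Request:" in YAML: its name, and indented under it one key for each argument. apply_moves: Moves the arm, as the interface text tells. Its arguments: {"type":"object","properties":{"motion":{"type":"array","items":{"type":"object","properties":{"translation":{"type":"array","items":{"type":"number"}},"roll":{"type":"number"},"claw":{"type":"number"}}}},"newtons":{"type":"number"}},"required":["motion"]}

```bash
mkdir -p pics; python3 - <<'E'
from bench import get_obs, capture
import cv2,numpy as np,pickle
print(get_obs())
for n in("scene","top"):
    c=capture(n); pickle.dump(c,open(f"{n}0.pkl","wb"))
    cv2.imwrite(f"pics/{n}0.png",c["frame"][:,:,::-1])
    print(n,c["fx"],c["cx"],c["cy"],c["position"],c["rotation"])
E
```

```text
{'time_s': 0.0, 'joints': array([60.33156031, 22.87086169,  2.57927789, 88.11653746, -1.07016979,
       69.14929956, -2.90643223]), 'qvel': array([ 0.0369682 ,  0.01949112, -0.04042025,  0.04702963, -0.03433367,
       -0.09447646,  0.05744691]), 'joint_efforts': array([ 6.63820647e-04, -4.75120890e+01,  1.36461295e+00, -2.54222202e+01,
        1.14500814e-02,  9.50980349e-03, -6.72566301e-06]), 'tcp_pos': array([ 0.26409584, -0.59321807,  0.23025671]), 'eef_rot': array([-1.79887738e+02,  8.53829977e-03,  2.40023545e+01]), 'ft_force': array([ 0.2131546 , -0.21380354, -0.02326083]), 'wrist_torque': array([ 0.0466611 , -0.03167404, -0.02996763]), 'gripper_width': 0.08563271235682181}
scene 368.40808497384916 317.780303452763 193.24763363543497 [ 1.10005632 -0.39205179  0.7767205 ] [-134.78353279   -0.3963808    53.18311847]
top 433.252644389765 319.20648109967146 203.74235613961255 [0.36744531 0.05802939 1.17474808] [-168.74649627   -1.59330441  -91.01520405]
```

View pics/scene0.png

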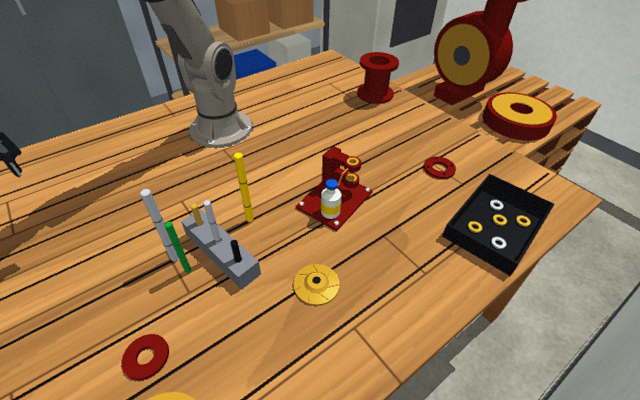

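View pics/top0.png

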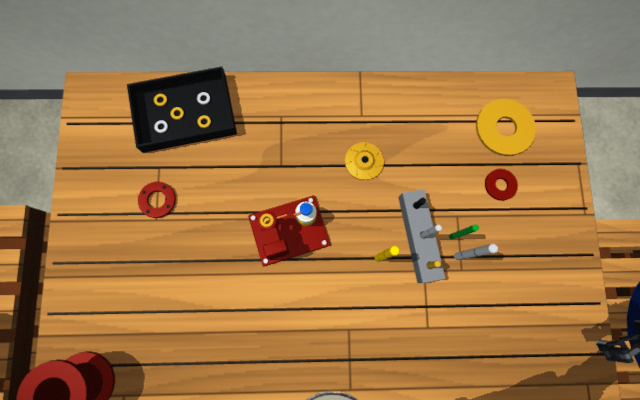

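The middle socket holds the steel shaft. The other tall pieces around it (big grey, green, yellow) are decoys, and the bracket and bottle sit near top (290,230). Next I'll zoom in and measure.

```bash
cat > h.py <<'E'
import numpy as np,cv2,pickle
from scipy.spatial.transform import Rotation as R
def cam(c):
    return R.from_euler('xyz',c["rotation"],degrees=True).as_matrix() if np.asarray(c["rotation"]).size==3 else np.asarray(c["rotation"]),np.asarray(c["position"])
def ray(c,u,v):
    M,p=cam(c); d=M@np.array([(u-c["cx"])/c["fx"],(v-c["cy"])/c["fy"],1]); return p,d
def onz(c,u,v,z):
    p,d=ray(c,u,v); return p+d*(z-p[2])/d[2]
def proj(c,P):
    M,p=cam(c); q=M.T@(np.asarray(P)-p); return q[:2]/q[2]*[c["fx"],c["fy"]]+[c["cx"],c["cy"]]
def cloud(c):
    M,p=cam(c); v,u=np.mgrid[0:400,0:640]; z=c["depth"]
    q=np.stack([(u-c["cx"])/c["fx"]*z,(v-c["cy"])/c["fy"]*z,z],-1); return q@M.T+p
def tri(c1,a,c2,b):
    p1,d1=ray(c1,*a);p2,d2=ray(c2,*b);d1/=np.linalg.norm(d1);d2/=np.linalg.norm(d2)
    s=np.linalg.lstsq(np.stack([d1,-d2],1),p2-p1,rcond=None)[0]
    A=p1+s[0]*d1;B=p2+s[1]*d2;return (A+B)/2,np.linalg.norm(A-B)
def zoom(c,x0,y0,x1,y1,k,name):
    cv2.imwrite(name,cv2.resize(c["frame"][y0:y1,x0:x1,::-1],None,fx=k,fy=k,interpolation=cv2.INTER_CUBIC))
E
python3 - <<'E'
from h import *
t=pickle.load(open("top0.pkl","rb"));s=pickle.load(open("scene0.pkl","rb"))
zoom(t,240,180,510,300,2.9,"pics/tz.png"); zoom(s,130,140,380,290,3.1,"pics/sz.png")
for c in(t,s):
    P=cloud(c); ok=c["depth"]>0
    z=P[...,2]; print("table z med",np.median(z[ok&(abs(z)<.03)]))
    hsv=cv2.cvtColor(c["frame"],cv2.COLOR_RGB2HSV)
    m=cv2.inRange(hsv,(100,120,60),(125,255,255))
    n,l,st,ce=cv2.connectedComponentsWithStats(m)
    for i in range(1,n):
        if st[i,4]>20: print("blue",st[i],ce[i],onz(c,*ce[i],.125),np.median(z[l==i]))
for (u,v) in [(267,218),(436,229),(492,248),(473,230),(394,251),(419,203),(436,265)]:
    P=cloud(t); w=P[v-3:v+4,u-3:u+4].reshape(-1,3); print(u,v,w[np.argmax(w[:,2])])
E
```

```text
table z med 0.0020097918130044246
blue [300 203  12  12 120] [305.48333333 208.58333333] [0.56410408 0.0591688  0.125     ] 0.12641185629034035
table z med -0.0008572750301808485
blue [234  49  42  30 797] [251.51819322  62.71769134] [-0.15395335  0.22988417  0.125     ] -0.4206812222243642
blue [326 179  12  11 109] [331.27522936 183.88073394] [0.57026107 0.05362486 0.125     ] 0.12303142991753102
267 218 [0.53271969 0.14535855 0.13504344]
436 229 [ 0.50184096 -0.24260543  0.19475192]
492 248 [ 0.45174497 -0.34925072  0.24429506]
473 230 [ 0.50204714 -0.33260438  0.18451589]
394 251 [ 0.45343559 -0.12755331  0.23883385]
419 203 [ 0.57965708 -0.23111504  0.12518014]
436 265 [ 0.42830344 -0.25792653  0.12552055]
```

View pics/tz.png

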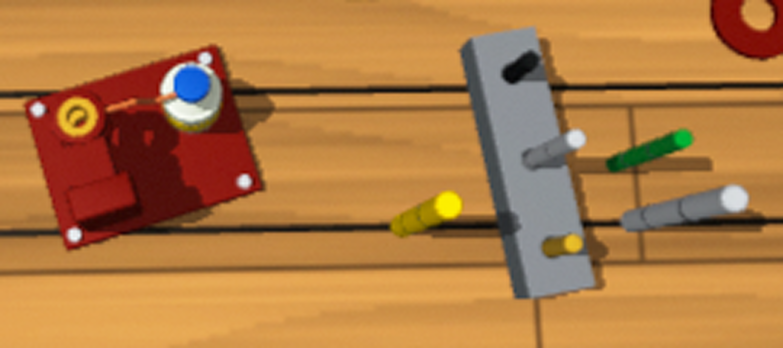

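View pics/sz.png

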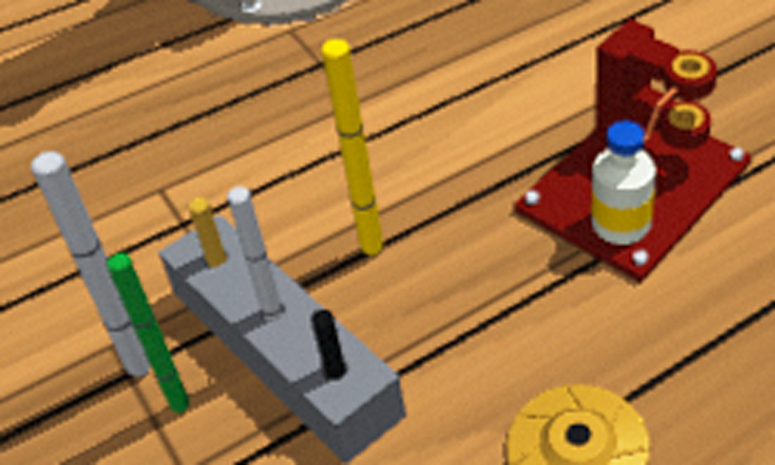

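```bash
python3 - <<'E'
from h import *
t=pickle.load(open("top0.pkl","rb"));s=pickle.load(open("scene0.pkl","rb"))
K=6
def comps(c,box,lo,hi,mina,z):
    x0,y0,x1,y1=box
    im=cv2.resize(c["frame"][y0:y1,x0:x1],None,fx=K,fy=K,interpolation=cv2.INTER_CUBIC)
    m=cv2.inRange(cv2.cvtColor(im,cv2.COLOR_RGB2HSV),lo,hi)
    cs,_=cv2.findContours(m,cv2.RETR_EXTERNAL,cv2.CHAIN_APPROX_NONE)
    for k in cs:
        if cv2.contourArea(k)>mina*K*K:
            e=cv2.fitEllipse(k); u=(e[0][0]+.5)/K-.5+x0; v=(e[0][1]+.5)/K-.5+y0
            print((round(u,2),round(v,2)),np.round(np.array(e[1])/K,1),onz(c,u,v,z).round(4))
print("ring top");comps(t,(250,205,285,235),(15,120,90),(35,255,255),10,.13)
print("ring scene");comps(s,(335,150,370,195),(15,120,90),(35,255,255),10,.13)
print("cap top");comps(t,(295,195,320,225),(100,120,60),(125,255,255),20,.125)
print("cap scene");comps(s,(320,170,345,200),(100,120,60),(125,255,255),20,.125)
print("cap scene bright");comps(s,(320,170,345,200),(100,120,170),(125,255,255),10,.125)
print("shaft top");comps(t,(425,215,450,245),(0,0,190),(180,60,255),5,.19)
print("shaft scene");comps(s,(195,190,225,250),(0,0,190),(180,60,255),3,.19)
zoom(t,425,210,455,240,16,"pics/t_sh.png");zoom(s,195,190,225,220,16,"pics/s_sh.png")
zoom(s,315,150,375,195,12,"pics/s_br.png");zoom(t,250,195,325,235,10,"pics/t_br.png")
E
```

```text
ring top
(250.61, 231.62) [ 2.3 12. ] [0.5082 0.1924 0.13  ]
(266.19, 219.78) [13.  13.5] [0.5367 0.155  0.13  ]
(258.38, 207.4) [ 6.3 34.3] [0.5676 0.1743 0.13  ]
ring scene
(350.9, 177.14) [ 7.8 11.1] [0.5846 0.1073 0.13  ]
(364.49, 174.03) [13.1 27.4] [0.5966 0.1441 0.13  ]
(352.31, 160.85) [ 7.6 11.9] [0.5364 0.1535 0.13  ]
(358.68, 153.89) [11.2 30.1] [0.5239 0.1877 0.13  ]
cap top
(305.64, 208.62) [12.3 12.4] [0.564  0.0588 0.125 ]
cap scene
(331.2, 183.93) [11.3 12.1] [0.5703 0.0534 0.125 ]
cap scene bright
(331.4, 182.8) [ 7.5 11.2] [0.5672 0.0564 0.125 ]
shaft top
(438.37, 227.29) [5.7 6.2] [ 0.5041 -0.2474  0.19  ]
shaft scene
(206.36, 202.26) [4.7 6.6] [ 0.5062 -0.2487  0.19  ]
```

View pics/t_sh.png

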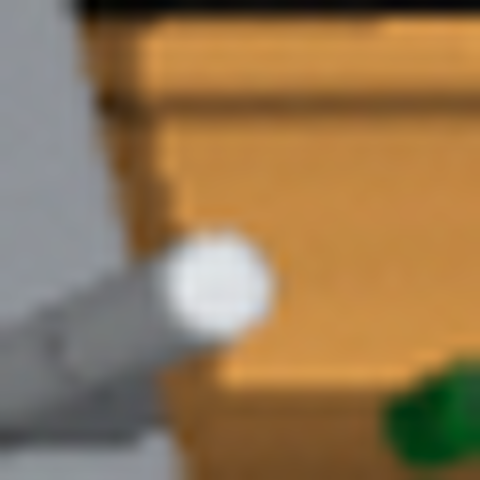

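View pics/s_sh.png

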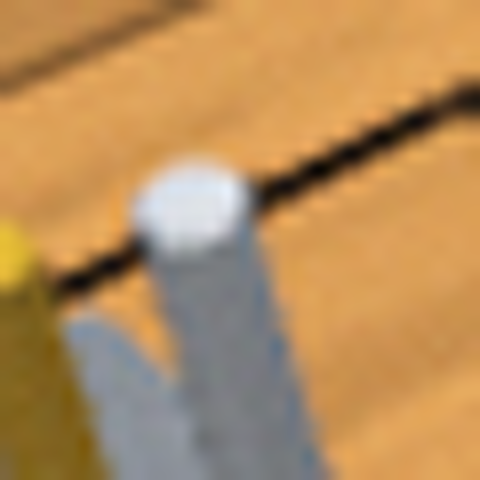

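View pics/s_br.png

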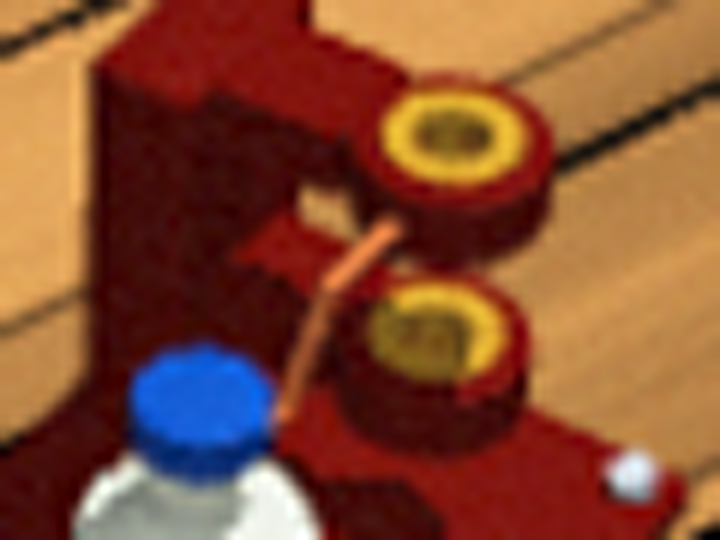

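View pics/t_br.png

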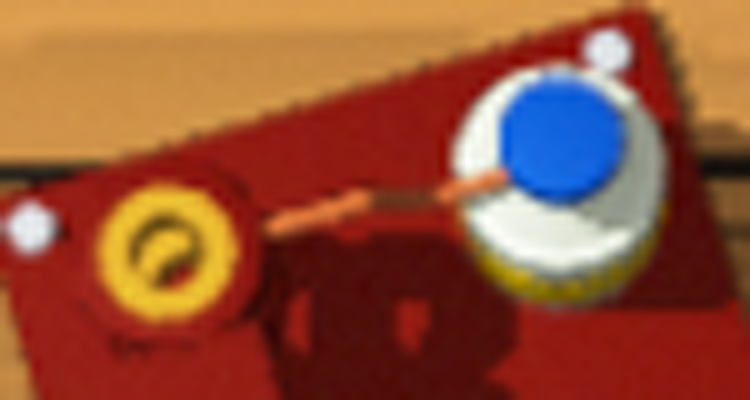

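Both views agree:
- **Bore:** about (0.5365, 0.1545).
- **Cap:** about (0.5655, 0.0578), which is 100.8 mm from the bore against 100 expected.
- **Shaft top:** about (0.505, -0.248).

I'll close the gripper and rise first, since the decoys reach 0.245. Then I'll go to the cap.

Request:
apply_moves:
  motion:
    - {"translation": [0, 0, -0.04], "claw": 0}
    - {"translation": [0.01, -0.009, -0.085], "claw": 0}
    - {"translation": [0.035, -0.03, -0.1], "claw": 0}
    - {"translation": [0.07, -0.06, -0.1], "claw": 0}
    - {"translation": [0.105, -0.091, -0.1], "claw": 0}
    - {"translation": [0.14, -0.122, -0.1], "claw": 0}
    - {"translation": [0.175, -0.153, -0.1], "claw": 0}
    - {"translation": [0.21, -0.184, -0.1], "claw": 0}
    - {"translation": [0.24, -0.21, -0.1], "claw": 0}
    - {"translation": [0.27, -0.236, -0.1], "claw": 0}

```text
$.motion[0]: bad value
```

Request:
apply_moves:
  motion:
    - {"translation": [0, 0, -0.04], "roll": 0, "claw": 0}
    - {"translation": [0.01, -0.009, -0.085], "roll": 0, "claw": 0}
    - {"translation": [0.035, -0.03, -0.1], "roll": 0, "claw": 0}
    - {"translation": [0.07, -0.06, -0.1], "roll": 0, "claw": 0}
    - {"translation": [0.105, -0.091, -0.1], "roll": 0, "claw": 0}
    - {"translation": [0.14, -0.122, -0.1], "roll": 0, "claw": 0}
    - {"translation": [0.175, -0.153, -0.1], "roll": 0, "claw": 0}
    - {"translation": [0.21, -0.184, -0.1], "roll": 0, "claw": 0}
    - {"translation": [0.24, -0.21, -0.1], "roll": 0, "claw": 0}
    - {"translation": [0.27, -0.236, -0.1], "roll": 0, "claw": 0}

```text
time_s: 1.1
tcp_pos: [0.4153, -0.2665, 0.331]
eef_rot: [-180.0, 0.0, 24.0]
ft_force: [-0.2, -0.5, -0.2]
gripper_width: 0.0002
```

Request:
apply_moves:
  motion:
    - {"translation": [0.03, -0.026, 0], "roll": 0, "claw": 0}
    - {"translation": [0.065, -0.057, 0], "roll": 0, "claw": 0}
    - {"translation": [0.1, -0.088, 0.0], "roll": 0, "claw": 0}
    - {"translation": [0.135, -0.118, 0.02], "roll": 0, "claw": 0}
    - {"translation": [0.17, -0.149, 0.04], "roll": 0, "claw": 0}
    - {"translation": [0.2, -0.175, 0.06], "roll": 0, "claw": 0}
    - {"translation": [0.23, -0.201, 0.09], "roll": 0, "claw": 0}
    - {"translation": [0.255, -0.223, 0.12], "roll": 0, "claw": 0}
    - {"translation": [0.27, -0.236, 0.15], "roll": 0, "claw": 0}
    - {"translation": [0.27, -0.236, 0.165], "roll": 0, "claw": 0}

```text
time_s: 2.1
tcp_pos: [0.5644, 0.0608, 0.1632]
eef_rot: [-179.8, 0.2, 24.3]
ft_force: [-0.7, 0.2, 0.7]
gripper_width: -0.0
```

```bash
python3 - <<'E'
from bench import get_obs, capture
from h import *
o=get_obs();print(o["tcp_pos"],o["eef_rot"],o["joints"],o["ft_force"])
ims=[]
for n in("scene","top"):
    c=capture(n); pickle.dump(c,open(f"{n}1.pkl","wb"));print(n,proj(c,o["tcp_pos"]))
    b=(290,130,400,210) if n=="scene" else (240,170,350,250)
    ims.append(cv2.resize(c["frame"][b[1]:b[3],b[0]:b[2],::-1],None,fx=3.6,fy=3.6,interpolation=cv2.INTER_CUBIC))
cv2.imwrite("pics/cap1.png",np.hstack(ims))
E
```

```text
[0.5643639  0.06075596 0.1632039 ] [-1.79795898e+02  1.76823384e-01  2.43286524e+01] [ 11.0639403   19.72335337 -26.48450477 103.23223045   9.85563728
  59.56307626 -84.79627089] [-0.66018621  0.16444324  0.67601   ]
scene [332.54005843 170.41763347]
top [304.76193277 205.52520263]
```

View pics/cap1.png

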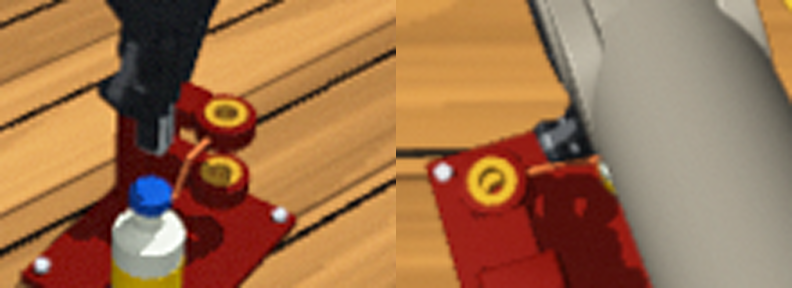

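The fingertips at scene pixel (334,171) sit directly over the cap and match the projected TCP. Descending.

Request:
apply_moves:
  motion:
    - {"translation": [0, 0, 0.01], "roll": 0, "claw": 0}
    - {"translation": [0, 0, 0.025], "roll": 0, "claw": 0}
    - {"translation": [0, 0, 0.032], "roll": 0, "claw": 0}
    - {"translation": [0, 0, 0.036], "roll": 0, "claw": 0}
    - {"translation": [0, 0, 0.036], "roll": 0, "claw": 0}

```text
time_s: 2.7
tcp_pos: [0.5654, 0.0565, 0.1298]
eef_rot: [-180.0, 0.1, 24.0]
ft_force: [0.4, -0.3, 0.4]
gripper_width: 0.0003
```

Request:
apply_moves:
  motion:
    - {"translation": [0, 0, 0.002], "roll": 0, "claw": 0}
    - {"translation": [0, 0, 0.004], "roll": 0, "claw": 0}
    - {"translation": [0, 0, 0.006], "roll": 0, "claw": 0}
    - {"translation": [0, 0, 0.008], "roll": 0, "claw": 0}
    - {"translation": [0, 0, 0.008], "roll": 0, "claw": 0}

```text
time_s: 3.2
tcp_pos: [0.566, 0.057, 0.1226]
eef_rot: [180.0, -0.0, 24.0]
ft_force: [-1.0, -0.5, 3.8]
gripper_width: 0.0002
```

Request:
apply_moves:
  motion:
    - {"translation": [0, 0, 0.002], "roll": 0, "claw": 0}
    - {"translation": [0, 0, 0.004], "roll": 0, "claw": 0}
    - {"translation": [0, 0, 0.006], "roll": 0, "claw": 0}
    - {"translation": [0, 0, 0.006], "roll": 0, "claw": 0}

```text
time_s: 3.6
tcp_pos: [0.5661, 0.0571, 0.1171]
eef_rot: [180.0, -0.0, 24.0]
ft_force: [-1.3, -1.3, 7.5]
gripper_width: 0.0
```

Request:
apply_moves:
  motion:
    - {"translation": [0, 0, 0.001], "roll": 0, "claw": 0}
    - {"translation": [0, 0, 0.002], "roll": 0, "claw": 0}
    - {"translation": [0, 0, 0.002], "roll": 0, "claw": 0}
    - {"translation": [0, 0, 0.002], "roll": 0, "claw": 0}

```text
time_s: 4.0
tcp_pos: [0.5661, 0.0571, 0.1169]
eef_rot: [179.9, -0.0, 24.0]
ft_force: [-6.2, -0.6, 19.0]
gripper_width: -0.0003
```

The cap is fully down: TCP at 0.1169 with 19 N. Now I'll release it.

Request:
apply_moves:
  motion:
    - {"translation": [0, 0, -0.004], "roll": 0, "claw": 0}
    - {"translation": [0, 0, -0.01], "roll": 0, "claw": 0}
    - {"translation": [0, 0, -0.02], "roll": 0, "claw": 0}
    - {"translation": [0, 0, -0.05], "roll": 0, "claw": 0}
    - {"translation": [0, 0, -0.09], "roll": 0, "claw": 0}
    - {"translation": [0, 0, -0.135], "roll": 0, "claw": 0}
    - {"translation": [-0.02, 0.028, -0.175], "roll": 0, "claw": 0}
    - {"translation": [-0.045, 0.064, -0.19], "roll": 0, "claw": 0}
    - {"translation": [-0.07, 0.1, -0.19], "roll": 0, "claw": 0}

```text
time_s: 4.9
tcp_pos: [0.5438, -0.0637, 0.3079]
eef_rot: [179.8, -0.3, 24.1]
ft_force: [0.0, -0.6, -0.6]
gripper_width: 0.0002
```

```bash
python3 - <<'E'
from bench import get_obs, capture
from h import *
c=capture("scene");zoom(c,290,130,400,230,5,"pics/cap2.png")
m=cv2.inRange(cv2.cvtColor(c["frame"][170:200,320:345],cv2.COLOR_RGB2HSV),(100,120,60),(125,255,255));print(cv2.boundingRect(m))
print(get_obs()["tcp_pos"])
E
```

```text
(6, 9, 12, 11)
[ 0.54096238 -0.07474478  0.30578365]
```

View pics/cap2.png

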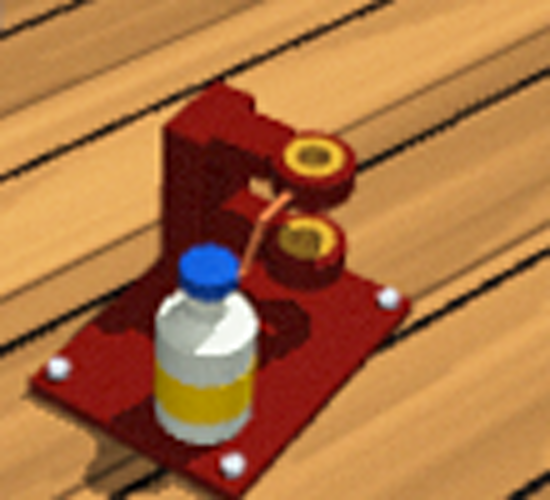

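The cap is back up, with the same pixel box (326,179,12,11) as before the press. Next I'll move over the shaft, opening and turning on the way.

Request:
apply_moves:
  motion:
    - {"translation": [-0.025, 0.035, 0], "roll": -0.14, "claw": 1}
    - {"translation": [-0.05, 0.07, 0], "roll": -0.28, "claw": 1}
    - {"translation": [-0.075, 0.105, 0], "roll": -0.42, "claw": 1}
    - {"translation": [-0.097, 0.136, 0], "roll": -0.56, "claw": 1}
    - {"translation": [-0.11, 0.154, 0], "roll": -0.7, "claw": 1}
    - {"translation": [-0.11, 0.154, 0], "roll": -0.7, "claw": 1}
    - {"translation": [-0.11, 0.154, 0], "roll": -0.7, "claw": 1}
    - {"translation": [-0.11, 0.154, 0], "roll": -0.7, "claw": 1}

```text
time_s: 5.75
tcp_pos: [0.5052, -0.2461, 0.3041]
eef_rot: [-180.0, -0.1, 64.2]
ft_force: [-0.4, -0.2, 0.2]
gripper_width: 0.0848
```

```bash
python3 - <<'E'
from bench import get_obs, capture
from h import *
o=get_obs();print(o["tcp_pos"],o["eef_rot"],o["joints"],o["gripper_width"])
c=capture("scene");pickle.dump(c,open("scene2.pkl","wb"));zoom(c,130,110,290,250,5,"pics/sh2.png");print(proj(c,o["tcp_pos"]))
c=capture("top");pickle.dump(c,open("top2.pkl","wb"));zoom(c,380,170,520,290,5,"pics/sh2t.png");print(proj(c,o["tcp_pos"]))
E
```

```text
[ 0.50517493 -0.24611479  0.30414786] [-1.79971552e+02 -5.72508278e-02  6.41931336e+01] [ 38.58329342  11.87691085 -20.06421887  93.93100602   4.13050359
  74.9530323   -7.96707602] 0.0847931531014167
[195.48878273 161.61008244]
[454.26032853 218.89872715]
```

View pics/sh2.png

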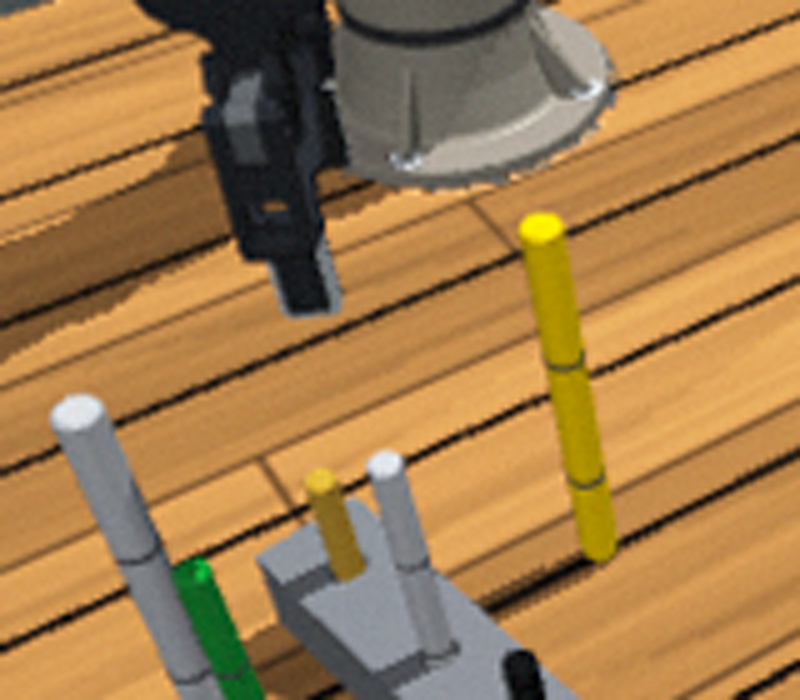

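View pics/sh2t.png

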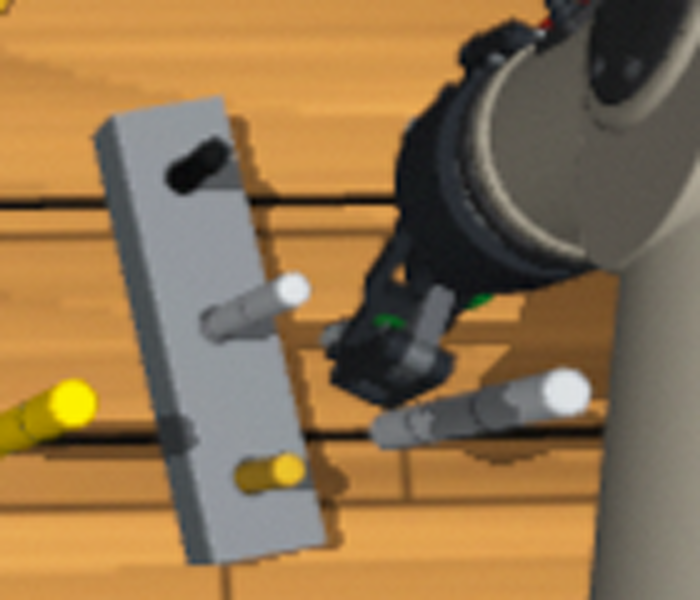

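Request:
apply_moves:
  motion:
    - {"translation": [-0.002, 0.001, 0.02], "roll": 0, "claw": 1}
    - {"translation": [-0.002, 0.001, 0.05], "roll": 0, "claw": 1}
    - {"translation": [-0.002, 0.001, 0.08], "roll": 0, "claw": 1}
    - {"translation": [-0.002, 0.001, 0.11], "roll": 0, "claw": 1}
    - {"translation": [-0.002, 0.001, 0.135], "roll": 0, "claw": 1}
    - {"translation": [-0.002, 0.001, 0.153], "roll": 0, "claw": 1}
    - {"translation": [-0.002, 0.001, 0.163], "roll": 0, "claw": 1}
    - {"translation": [-0.002, 0.001, 0.163], "roll": 0, "claw": 1}

```text
time_s: 6.65
tcp_pos: [0.5041, -0.2493, 0.1402]
eef_rot: [-179.9, -0.0, 64.2]
ft_force: [0.2, 0.1, 0.3]
gripper_width: 0.0851
```

```bash
python3 - <<'E'
from bench import get_obs, capture
from h import *
o=get_obs();print(o["tcp_pos"],o["eef_rot"],o["ft_force"],o["gripper_width"])
c=capture("scene");zoom(c,130,130,290,270,5,"pics/sh3.png")
E
```

```text
[ 0.50409328 -0.24934616  0.14019313] [-1.79856990e+02 -6.96768444e-03  6.41755757e+01] [0.22501735 0.08452328 0.29949459] 0.08510540360375386
```

View pics/sh3.png

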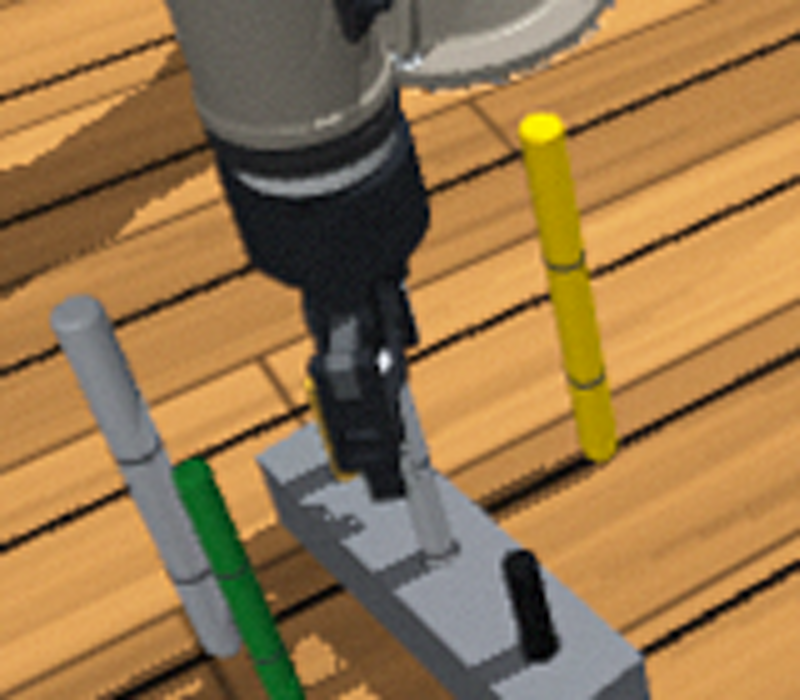

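The shaft sits between the fingers. Closing gently, then firmly.

Request:
apply_moves:
  motion:
    - {"translation": [0, 0, 0], "roll": 0, "claw": 0}
    - {"translation": [0, 0, 0], "roll": 0, "claw": 0}
    - {"translation": [0, 0, 0], "roll": 0, "claw": 0}
    - {"translation": [0, 0, 0], "roll": 0, "claw": 0}
    - {"translation": [0, 0, 0], "roll": 0, "claw": 0}
    - {"translation": [0, 0, 0], "roll": 0, "claw": 0}
  newtons: 25

```text
time_s: 7.3
tcp_pos: [0.5045, -0.2505, 0.1417]
eef_rot: [-180.0, 0.0, 64.1]
ft_force: [-1.4, 0.1, 2.7]
gripper_width: 0.0154
```

```bash
python3 - <<'E'
from bench import get_obs
o=get_obs();print(o["tcp_pos"],o["eef_rot"],o["ft_force"],o["wrist_torque"],o["gripper_width"])
E
```

```text
[ 0.50454678 -0.25052511  0.14169927] [-1.79998568e+02  9.50360684e-03  6.40985871e+01] [-1.40998257  0.06045708  2.71284187] [0.17137599 0.32633385 0.02600019] 0.015390219252588043
```

Request:
apply_moves:
  motion:
    - {"translation": [0, 0, 0], "roll": 0, "claw": 0}
    - {"translation": [0, 0, 0], "roll": 0, "claw": 0}
    - {"translation": [0, 0, -0.008], "roll": 0, "claw": 0}
    - {"translation": [0, 0, -0.016], "roll": 0, "claw": 0}
    - {"translation": [0, 0, -0.03], "roll": 0, "claw": 0}
    - {"translation": [0, 0, -0.045], "roll": 0, "claw": 0}
    - {"translation": [0, 0, -0.065], "roll": 0, "claw": 0}
    - {"translation": [0, 0, -0.09], "roll": 0, "claw": 0}
    - {"translation": [0, 0, -0.12], "roll": 0, "claw": 0}
    - {"translation": [0, 0, -0.15], "roll": 0, "claw": 0}
  newtons: 80

```text
time_s: 8.3
tcp_pos: [0.5044, -0.2504, 0.2931]
eef_rot: [180.0, 0.0, 64.1]
ft_force: [0.4, -0.9, -3.1]
gripper_width: 0.0141
```

```bash
python3 - <<'E'
from bench import get_obs, capture
from h import *
o=get_obs();print(o["tcp_pos"],o["eef_rot"],o["ft_force"],o["wrist_torque"],o["gripper_width"])
c=capture("scene");zoom(c,130,90,290,250,5,"pics/sh4.png");pickle.dump(c,open("scene4.pkl","wb"))
E
```

```text
[ 0.50440126 -0.25036145  0.29305026] [1.79978103e+02 4.81461155e-03 6.41165125e+01] [ 0.43955422 -0.86463897 -3.06015287] [ 0.00074531 -0.04451843  0.03401848] 0.01406263034701004
```

View pics/sh4.png

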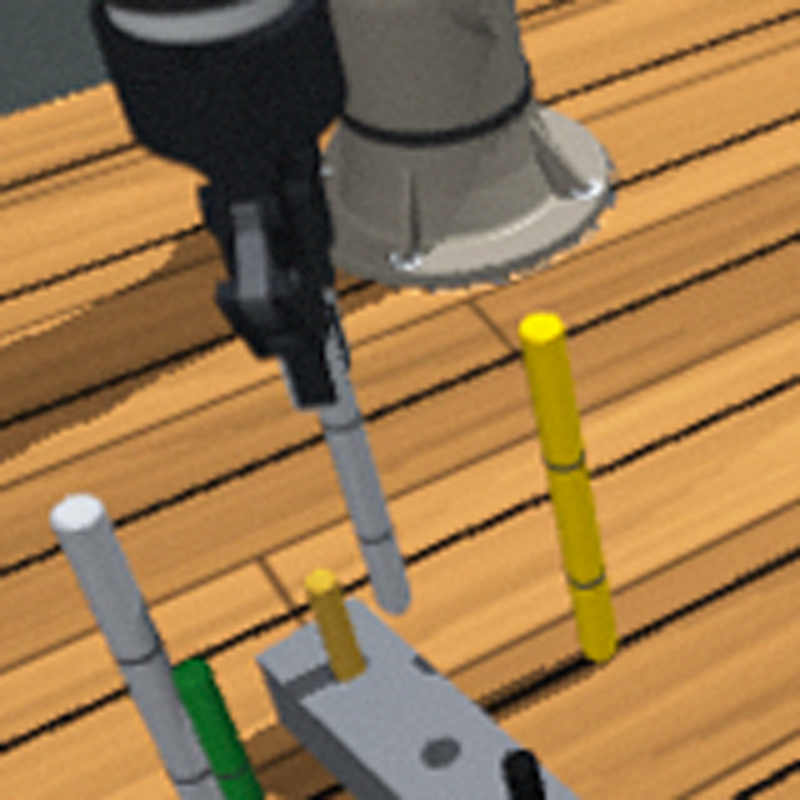

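The shaft is held upright. Its tip is at about z 0.161, with scene pixels near (209,212), and it clears everything. Carrying it to the bore.

Request:
apply_moves:
  motion:
    - {"translation": [0.015, -0.006, -0.01], "roll": 0, "claw": 0}
    - {"translation": [0.045, -0.0177, -0.02], "roll": 0, "claw": 0}
    - {"translation": [0.083, -0.0325, -0.02], "roll": 0, "claw": 0}
    - {"translation": [0.124, -0.0487, -0.02], "roll": 0, "claw": 0}
    - {"translation": [0.169, -0.0664, -0.02], "roll": 0, "claw": 0}
    - {"translation": [0.214, -0.084, -0.02], "roll": 0, "claw": 0}
    - {"translation": [0.259, -0.1018, -0.02], "roll": 0, "claw": 0}
    - {"translation": [0.3, -0.118, -0.02], "roll": 0, "claw": 0}
    - {"translation": [0.335, -0.1315, -0.02], "roll": 0, "claw": 0}
    - {"translation": [0.36, -0.141, -0.02], "roll": 0, "claw": 0}

```text
time_s: 9.35
tcp_pos: [0.5331, 0.1397, 0.3109]
eef_rot: [-179.9, -0.0, 64.4]
ft_force: [0.4, -0.3, -2.8]
gripper_width: 0.014
```

Request:
apply_moves:
  motion:
    - {"translation": [0.012, -0.005, 0], "roll": 0, "claw": 0}
    - {"translation": [0.016, -0.0065, 0], "roll": 0, "claw": 0}
    - {"translation": [0.016, -0.0065, 0], "roll": 0, "claw": 0}
    - {"translation": [0.016, -0.0065, 0], "roll": 0, "claw": 0}
    - {"translation": [0.016, -0.0065, 0], "roll": 0, "claw": 0}

```text
time_s: 9.85
tcp_pos: [0.5364, 0.1501, 0.3111]
eef_rot: [180.0, 0.1, 63.9]
ft_force: [-1.2, 0.1, -3.0]
gripper_width: 0.0141
```

```bash
python3 - <<'E'
from bench import get_obs, capture
from h import *
o=get_obs();print(o["tcp_pos"],o["eef_rot"],o["ft_force"],o["joints"],o["gripper_width"])
c=capture("scene");zoom(c,300,80,400,200,5,"pics/b1.png");pickle.dump(c,open("scene5.pkl","wb"))
c=capture("top");zoom(c,230,160,350,260,5,"pics/b1t.png");pickle.dump(c,open("top5.pkl","wb"))
E
```

```text
[0.53635566 0.15012438 0.31113263] [1.79980881e+02 6.73702005e-02 6.39295819e+01] [-1.1594066   0.10098017 -2.99803021] [ 10.12010398  12.64913909 -35.93070257  93.61494548   7.66091732
  76.24537977 -53.05178945] 0.014079000208966732
```

View pics/b1.png

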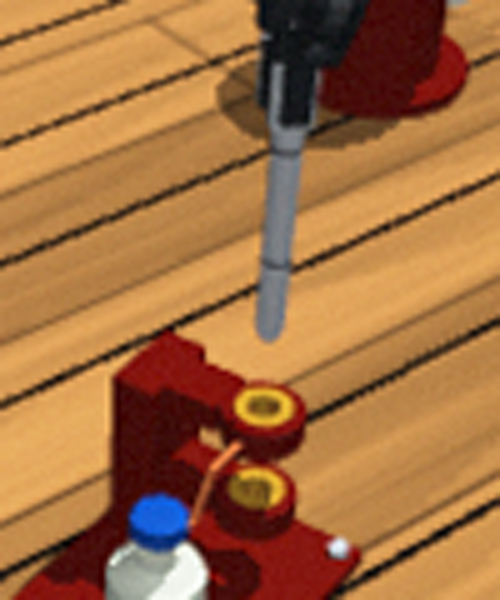

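View pics/b1t.png

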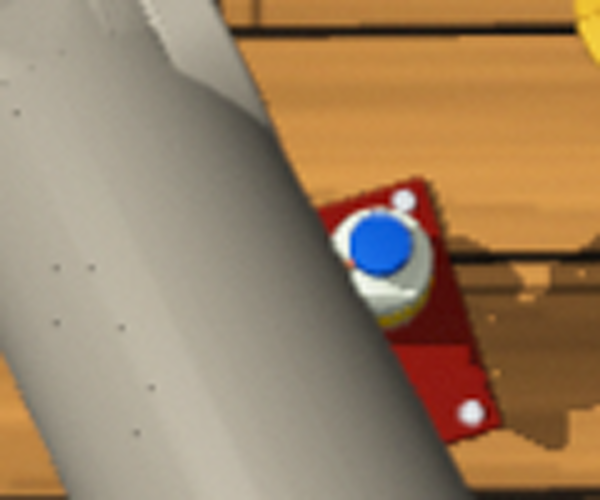

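```bash
cat > m.py <<'E'
from h import *
def meas(c,x0,x1,v0,v1,K=6):
    im=cv2.resize(c["frame"][v0:v1,x0:x1],None,fx=K,fy=K,interpolation=cv2.INTER_CUBIC)
    hs=cv2.cvtColor(im,cv2.COLOR_RGB2HSV)
    m=((hs[...,1]<75)&(hs[...,2]>70)).astype(np.uint8)
    n,l,st,ce=cv2.connectedComponentsWithStats(m); i=1+np.argmax(st[1:,4]); m=l==i
    out=[]
    for r in range(m.shape[0]):
        w=np.where(m[r])[0]
        if len(w)>2: out.append(((w[0]+w[-1]+1)/2/K-.5+x0,(r+.5)/K-.5+v0,len(w)/K))
    return np.array(out)
E
python3 - <<'E'
from m import *
c=pickle.load(open("scene5.pkl","rb"))
a=meas(c,340,370,107,152)
print(a[::12].round(2)); print("bottom",a[-1])
s=pickle.load(open("scene0.pkl","rb"))
tcp=np.array([.5364,.1501])
# predicted image axis for vertical line at candidates
body=a[(a[:,1]>112)&(a[:,1]<141)]
p=np.polyfit(body[:,1],body[:,0],1);print("fit",p)
for xy in [tcp,tcp+[0,.002],(.5365,.154)]:
    A=proj(c,[*xy,.29]);B=proj(c,[*xy,.19]);T=proj(c,[*xy,.179])
    print(xy,"du at .29,.19",np.polyval(p,A[1])-A[0],np.polyval(p,B[1])-B[0],"tip",T)
print("bore proj scene",proj(c,[.5365,.154,.13]))
E
```

```text
[[357.25 106.58   7.17]
 [356.92 108.58   6.5 ]
 [356.67 110.58   6.  ]
 [356.58 112.58   6.17]
 [356.33 114.58   6.33]
 [356.25 116.58   6.17]
 [355.83 118.58   6.  ]
 [355.75 120.58   6.17]
 [355.67 122.58   6.  ]
 [355.33 124.58   6.  ]
 [355.17 126.58   6.  ]
 [354.92 128.58   5.83]
 [354.75 130.58   5.83]
 [354.75 132.58   5.83]
 [354.58 134.58   5.83]
 [354.   136.58   6.33]
 [354.   138.58   5.67]
 [353.83 140.58   5.67]
 [353.67 142.58   5.67]
 [353.58 144.58   5.5 ]
 [353.42 146.58   3.83]]
bottom [353.33333333 147.75         0.66666667]
fit [-9.66781514e-02  3.67435725e+02]
[0.5364 0.1501] du at .29,.19 0.705820422572458 0.5596108587016602 tip [352.67745632 147.01819674]
[0.5364 0.1521] du at .29,.19 0.1091262318696522 0.006580719038652205 tip [353.25273752 146.74236301]
(0.5365, 0.154) du at .29,.19 -0.48555546395277815 -0.544667287513164 tip [353.82307174 146.4994987 ]
bore proj scene [352.46568922 160.80372029]
```

The shaft reads vertical. Relative to the bore it needs about (-0.8, +2.3) mm. I'll apply that and lower the tip to just above the bushing.

Request:
apply_moves:
  motion:
    - {"translation": [0.001, -0.001, 0], "roll": 0, "claw": 0}
    - {"translation": [0.0017, -0.0017, 0.01], "roll": 0, "claw": 0}
    - {"translation": [0.0017, -0.0017, 0.02], "roll": 0, "claw": 0}
    - {"translation": [0.0017, -0.0017, 0.03], "roll": 0, "claw": 0}
    - {"translation": [0.0017, -0.0017, 0.04], "roll": 0, "claw": 0}
    - {"translation": [0.0017, -0.0017, 0.04], "roll": 0, "claw": 0}
    - {"translation": [0.0017, -0.0017, 0.04], "roll": 0, "claw": 0}
    - {"translation": [0.0017, -0.0017, 0.04], "roll": 0, "claw": 0}

```text
time_s: 10.75
tcp_pos: [0.5357, 0.1546, 0.2717]
eef_rot: [180.0, -0.0, 64.1]
ft_force: [0.6, -0.8, -4.0]
gripper_width: 0.0142
```

```bash
python3 - <<'E'
from bench import get_obs, capture
from m import *
o=get_obs();print(o["tcp_pos"],o["eef_rot"],o["ft_force"],o["qvel"].round(2))
c=capture("scene");zoom(c,310,90,390,190,6,"pics/b2.png");pickle.dump(c,open("scene6.pkl","wb"))
a=meas(c,340,370,115,160);b=a[(a[:,1]>128)&(a[:,1]<148)];p=np.polyfit(b[:,1],b[:,0],1);print(a[-1],p,"u at row 160.85:",np.polyval(p,160.85))
t=o["tcp_pos"]
for d in ((0,0),(.0009,.0018)):
  A=proj(c,[t[0]+d[0],t[1]+d[1],.2]);print(d,np.polyval(p,A[1])-A[0])
E
```

```text
[0.53565574 0.15464533 0.27170211] [ 1.79962585e+02 -3.55468817e-02  6.41056773e+01] [ 0.56434507 -0.83048809 -3.95319765] [-0.07 -0.38 -0.02 -0.22 -0.05  0.04  0.07]
[353.58333333 158.58333333   0.83333333] [-9.42999514e-02  3.68287699e+02] u at row 160.85: 353.1195516663965
(0, 0) 0.6937461455506195
(0.0009, 0.0018) -0.04856633368524399
```

View pics/b2.png

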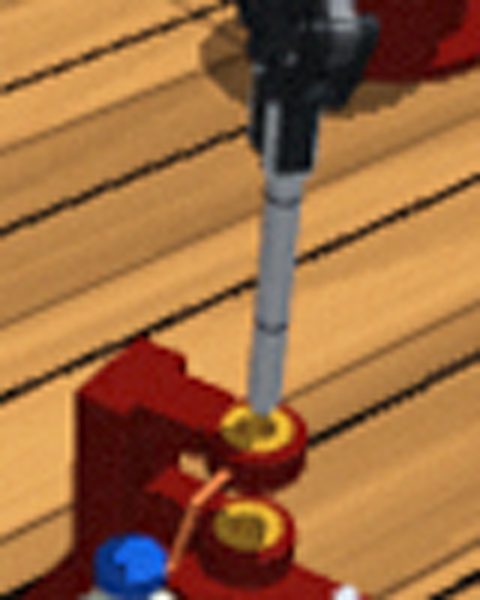

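The lateral error is now +0.8 px (about 2 mm past the bore). Correcting and remeasuring.

Request:
apply_moves:
  motion:
    - {"translation": [-0.001, 0.0005, 0], "roll": 0, "claw": 0}
    - {"translation": [-0.0019, 0.0009, 0], "roll": 0, "claw": 0}
    - {"translation": [-0.0019, 0.0009, 0], "roll": 0, "claw": 0}
    - {"translation": [-0.0019, 0.0009, 0], "roll": 0, "claw": 0}
    - {"translation": [-0.0019, 0.0009, 0], "roll": 0, "claw": 0}
    - {"translation": [-0.0019, 0.0009, 0], "roll": 0, "claw": 0}

```text
time_s: 11.4
tcp_pos: [0.5353, 0.1524, 0.2713]
eef_rot: [180.0, -0.0, 64.1]
ft_force: [-0.1, 0.2, -4.4]
gripper_width: 0.014
```

```bash
python3 - <<'E'
from bench import get_obs, capture
from m import *
o=get_obs();print(o["tcp_pos"],o["eef_rot"],o["ft_force"],o["qvel"].round(2))
c=capture("scene");zoom(c,330,140,380,175,12,"pics/b3.png")
a=meas(c,340,370,115,160);b=a[(a[:,1]>128)&(a[:,1]<148)];p=np.polyfit(b[:,1],b[:,0],1);print(a[-1],p,"u at row 160.85:",np.polyval(p,160.85))
print(get_obs()["tcp_pos"])
for z in (.13,.14): print(proj(c,[.5365,.1543,z]),proj(c,[.5365,.1543,.1397]))
E
```

```text
[0.53532289 0.15238258 0.27130133] [ 1.79993181e+02 -4.48385935e-04  6.41077762e+01] [-0.0613619   0.18400226 -4.37843367] [-0.01  0.09  0.09  0.03  0.04  0.13  0.03]
[352.75       159.41666667   1.83333333] [-9.96510174e-02  3.68263646e+02] u at row 160.85: 352.23477980723953
[0.53530482 0.15236897 0.27127394]
[352.54897954 160.76203755] [352.81079418 158.00871303]
[352.81894848 157.92295978] [352.81079418 158.00871303]
```

View pics/b3.png

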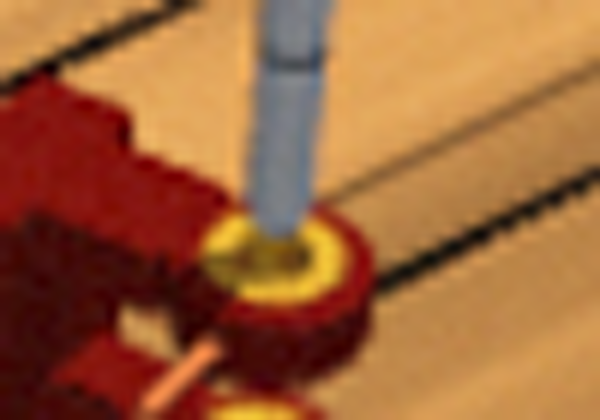

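Aligned: 352.23 against 352.31 laterally, and the tip row of 159.4 matches. Lowering gently while watching the force.

Request:
apply_moves:
  motion:
    - {"translation": [0, 0, 0.004], "roll": 0, "claw": 0}
    - {"translation": [0, 0, 0.008], "roll": 0, "claw": 0}
    - {"translation": [0, 0, 0.011], "roll": 0, "claw": 0}
    - {"translation": [0, 0, 0.014], "roll": 0, "claw": 0}
    - {"translation": [0, 0, 0.017], "roll": 0, "claw": 0}
    - {"translation": [0, 0, 0.017], "roll": 0, "claw": 0}

```text
time_s: 12.05
tcp_pos: [0.535, 0.1522, 0.2536]
eef_rot: [-180.0, 0.0, 64.1]
ft_force: [0.1, -0.2, -3.1]
gripper_width: 0.0144
```

```bash
python3 - <<'E'
from bench import get_obs, capture
from m import *
o=get_obs();print(o["tcp_pos"],o["eef_rot"],o["ft_force"],o["wrist_torque"])
c=capture("scene");zoom(c,330,130,380,185,11,"pics/b4.png")
E
```

```text
[0.53500068 0.15220131 0.2536498 ] [-1.79956673e+02  4.36122471e-02  6.41107445e+01] [ 0.09793962 -0.15414473 -3.08583069] [-0.00612062  0.0252028   0.0500028 ]
```

View pics/b4.png

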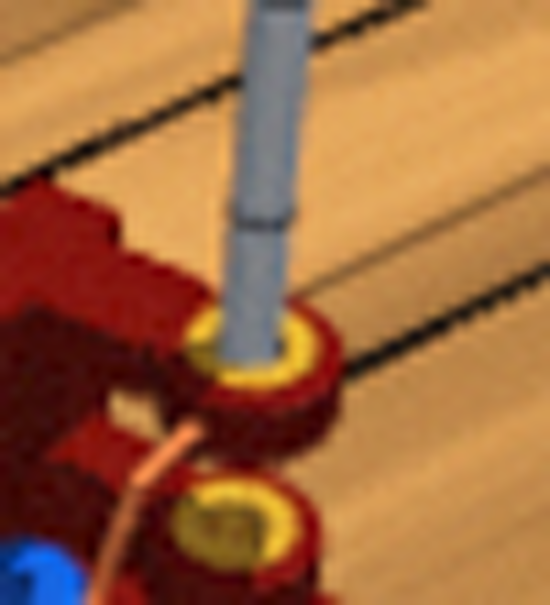

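The tip is in the bore with no contact force, so I'm continuing.

Request:
apply_moves:
  motion:
    - {"translation": [0, 0, 0.004], "roll": 0, "claw": 0}
    - {"translation": [0, 0, 0.009], "roll": 0, "claw": 0}
    - {"translation": [0, 0, 0.014], "roll": 0, "claw": 0}
    - {"translation": [0, 0, 0.019], "roll": 0, "claw": 0}
    - {"translation": [0, 0, 0.024], "roll": 0, "claw": 0}
    - {"translation": [0, 0, 0.029], "roll": 0, "claw": 0}
    - {"translation": [0, 0, 0.034], "roll": 0, "claw": 0}
    - {"translation": [0, 0, 0.039], "roll": 0, "claw": 0}
    - {"translation": [0, 0, 0.044], "roll": 0, "claw": 0}
    - {"translation": [0, 0, 0.044], "roll": 0, "claw": 0}

```text
time_s: 13.1
tcp_pos: [0.5349, 0.1521, 0.2094]
eef_rot: [-179.9, 0.1, 64.1]
ft_force: [-0.4, -0.1, -3.4]
gripper_width: 0.0142
```

```bash
python3 - <<'E'
from bench import get_obs, capture
from m import *
o=get_obs();print(o["tcp_pos"],o["eef_rot"],o["ft_force"],o["wrist_torque"])
c=capture("scene");zoom(c,330,130,380,185,11,"pics/b5.png")
E
```

```text
[0.53489579 0.15205143 0.20939471] [-1.79947066e+02  5.83023272e-02  6.41054480e+01] [-0.39381712 -0.08420455 -3.38628879] [-0.08698282 -0.00602738 -0.00831299]
```

View pics/b5.png

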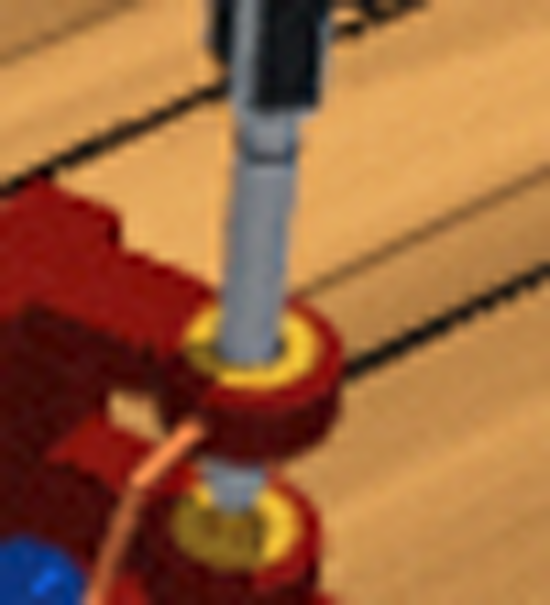

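The shaft is through the upper bushing and centred over the lower one. Continuing to a tip height of about 31 mm.

Request:
apply_moves:
  motion:
    - {"translation": [0, 0, 0.003], "roll": 0, "claw": 0}
    - {"translation": [0, 0, 0.006], "roll": 0, "claw": 0}
    - {"translation": [0, 0, 0.009], "roll": 0, "claw": 0}
    - {"translation": [0, 0, 0.012], "roll": 0, "claw": 0}
    - {"translation": [0, 0, 0.015], "roll": 0, "claw": 0}
    - {"translation": [0, 0, 0.018], "roll": 0, "claw": 0}
    - {"translation": [0, 0, 0.018], "roll": 0, "claw": 0}

```text
time_s: 13.85
tcp_pos: [0.535, 0.1522, 0.1917]
eef_rot: [-180.0, 0.0, 64.1]
ft_force: [0.3, 0.4, -3.2]
gripper_width: 0.0145
```

Request:
apply_moves:
  motion:
    - {"translation": [0, 0, 0.004], "roll": 0, "claw": 0}
    - {"translation": [0, 0, 0.008], "roll": 0, "claw": 0}
    - {"translation": [0, 0, 0.012], "roll": 0, "claw": 0}
    - {"translation": [0, 0, 0.016], "roll": 0, "claw": 0}
    - {"translation": [0, 0, 0.02], "roll": 0, "claw": 0}
    - {"translation": [0, 0, 0.024], "roll": 0, "claw": 0}
    - {"translation": [0, 0, 0.028], "roll": 0, "claw": 0}
    - {"translation": [0, 0, 0.029], "roll": 0, "claw": 0}
    - {"translation": [0, 0, 0.029], "roll": 0, "claw": 0}
    - {"translation": [0, 0, 0.029], "roll": 0, "claw": 0}

```text
time_s: 14.85
tcp_pos: [0.5355, 0.1524, 0.1634]
eef_rot: [180.0, -0.0, 64.1]
ft_force: [-1.3, 0.0, -2.7]
gripper_width: 0.0139
```

```bash
python3 - <<'E'
from bench import get_obs, capture
from m import *
o=get_obs();print(o["tcp_pos"],o["eef_rot"],o["ft_force"],o["wrist_torque"],o["qvel"].round(2),o["gripper_width"])
c=capture("scene");zoom(c,325,125,385,200,8,"pics/b6.png");zoom(c,130,100,450,380,2.1,"pics/all.png");pickle.dump(c,open("scene7.pkl","wb"))
E
```

```text
[0.53545626 0.15238253 0.16341371] [ 1.79983002e+02 -8.83511920e-03  6.41053759e+01] [-1.3411336   0.04229352 -2.69145261] [0.02210517 0.029107   0.03661552] [-0.04 -0.09  0.01 -0.07  0.01  0.03 -0.04] 0.013890132024013435
```

View pics/b6.png

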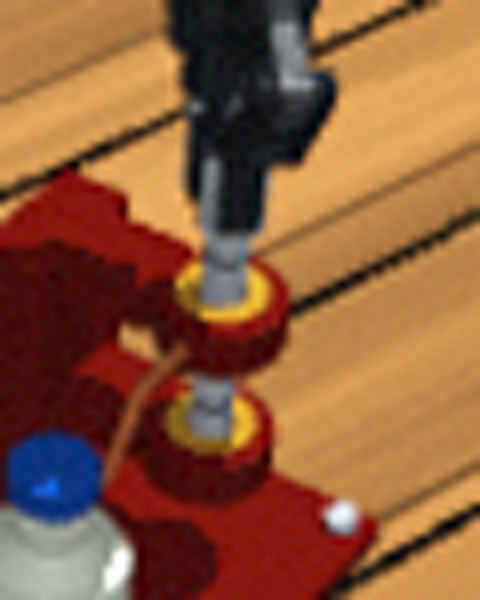

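View pics/all.png

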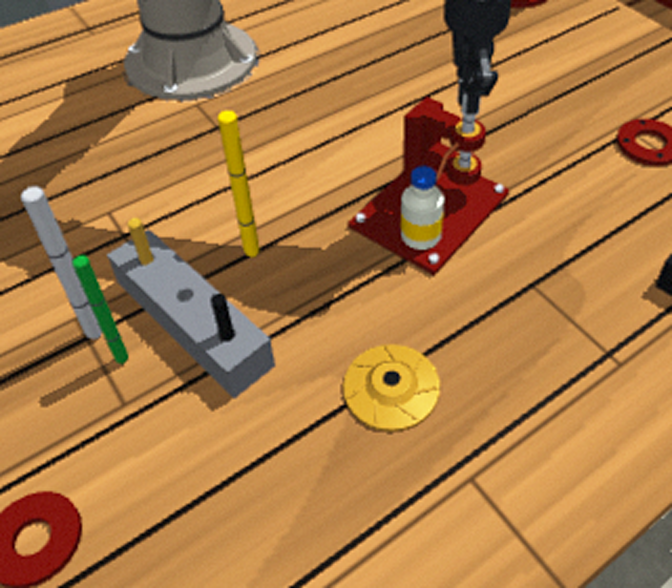

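Request:
apply_moves:
  motion:
    - {"translation": [0, 0, 0], "roll": 0, "claw": 0}
    - {"translation": [0, 0, 0], "roll": 0, "claw": 0}
    - {"translation": [0, 0, 0], "roll": 0, "claw": 0}
    - {"translation": [0, 0, 0], "roll": 0, "claw": 0}
    - {"translation": [0, 0, 0], "roll": 0, "claw": 0}
    - {"translation": [0, 0, 0], "roll": 0, "claw": 0}

```text
time_s: 15.5
tcp_pos: [0.5353, 0.1523, 0.1633]
eef_rot: [180.0, 0.0, 64.1]
ft_force: [0.6, -0.4, -3.6]
gripper_width: 0.0141
```

```bash
python3 - <<'E'
from bench import get_obs
from h import *
from scipy.optimize import brentq
c=pickle.load(open("scene5.pkl","rb"))
hz=lambda v:brentq(lambda z:proj(c,[.5365,.1535,z])[1]-v,0,.5)
print("then: bands, tip z",hz(133),hz(110.4),"TCP .3111"); print("now lower band z",hz(125+408/8-.5),"upper",hz(125+262/8-.5))
o=get_obs();print(o["time_s"],o["tcp_pos"],o["eef_rot"],o["ft_force"],np.abs(o["qvel"]).max(),o["gripper_width"])
E
```

```text
then: bands, tip z 0.22247426022307212 0.289118825091038 TCP .3111
now lower band z 0.07617062163090274 upper 0.1427365155012311
15.5 [0.53529855 0.1523265  0.16327459] [1.79995980e+02 6.14218557e-03 6.41071896e+01] [ 0.59137433 -0.40647469 -3.64125027] 0.0867662259171521 0.014117591898328964
```

The bands moved 146.3 mm against 147.8 mm for the TCP, so the shaft hasn't slipped. The tip is at about 32 mm, inside the 12–50 mm gap. Handing in.

```bash
python3 -c "
from bench import close_job
print(close_job())"
```

```text
the job is handed in; nothing more can be done
None
```

I pressed the cap, moved the steel shaft from the stand's middle socket into both bushings, and handed the job in at 15.5 s with the gripper still closed on it. `close_job()` gives no verdict, so I can't confirm a pass.

- **Cap:** it went fully down, with the tool at 0.117 m and about 19 N. It then sprang back: its pixel box in the scene camera matched the one from before the press.
- **Shaft:** the tip is at about 32 mm, inside the 12–50 mm gap. I worked this out from the tool height and the shaft's dark bands, because the tip itself is hidden behind the lower bushing.
- **Hold:** the bands moved about as far as the tool (146 mm against 148 mm), so I saw no slip in the grip. Side forces were about 1 N or less and the vertical reading was about 3.6 N, roughly the shaft's weight, so it isn't jammed. Joint speeds were under 0.1°/s.
- **Other parts:** in the last scene picture both pins, the impeller and the flange still looked in place.
- **Disagreements:** the two cameras differed by about 1.5 mm on the bore. My first alignment over it was about 2 mm off sideways, and I corrected that before lowering. The top camera was blocked by the arm there, so I did the final alignment from the scene camera alone.

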